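# Find the full bearing tin and put it in the kit tray

### The job

Three identical lidded tins stand on the rubber mat of the packing bench; one still holds a steel bearing cartridge, the other two are empty. Lift them to feel which one is heavy, and set that full tin down, upright and without dropping it, in the grey kit tray. The two empty tins stay out of the tray, standing upright on the bench or its mat.

Things in the scene. Friction and masses are not known exactly. Their poses are not given: they have to be found in the camera images.
- tin_a: One of three identical closed round metal tins, 52 mm in diameter and 80 mm tall, the push-on lid (top 22 mm, 52 mm across, shut tight and not to be opened; the body below it is 51 mm across). Standing upright on a 3 mm thick black rubber mat. Origin at the centre of its underside, z up. Nothing on the outside, nor its name, shows whether it is full: an empty tin weighs 0.12 to 0.15 kg, the full one 0.48 to 0.64 kg (a steel cartridge inside, which may rattle by 2 mm).
- tin_b: One of three identical closed round metal tins, 52 mm in diameter and 80 mm tall, the push-on lid (top 22 mm, 52 mm across, shut tight and not to be opened; the body below it is 51 mm across). Standing upright on a 3 mm thick black rubber mat. Origin at the centre of its underside, z up. Nothing on the outside, nor its name, shows whether it is full: an empty tin weighs 0.12 to 0.15 kg, the full one 0.48 to 0.64 kg (a steel cartridge inside, which may rattle by 2 mm).
- tin_c: One of three identical closed round metal tins, 52 mm in diameter and 80 mm tall, the push-on lid (top 22 mm, 52 mm across, shut tight and not to be opened; the body below it is 51 mm across). Standing upright on a 3 mm thick black rubber mat. Origin at the centre of its underside, z up. Nothing on the outside, nor its name, shows whether it is full: an empty tin weighs 0.12 to 0.15 kg, the full one 0.48 to 0.64 kg (a steel cartridge inside, which may rattle by 2 mm).
- tray: Grey plastic open tray, fixed to the bench, 200 mm (its x) by 160 mm (its y) by 30 mm high, walls and floor 5 mm thick. Origin at the centre of its underside; its inner floor lies 5 mm above the bench. It lies on the left or the right of the bench, the mat with the tins on the other side.
There are look-alikes about, which are no part of the job. What is shaped like the tin_c but green is not meant.

How it is judged (in metres and radians):
At the end, for the whole second after the job is handed in: The full tin stands in the tray (on its floor, its weight on it), the two empty tins stand outside the tray on the bench or mat; all three upright within 10 degrees and at rest (((horizontal distance between tin_a and tray below 0.09 m and z of tin_a in the frame of tray between 0.001 and 0.012 m and contact force between tin_a and tray above 3 N and horizontal distance between each of tin_b, tin_c and tray above 0.095 m and height (world z) of each of tin_b, tin_c below 0.012 m) or (horizontal distance between tin_b and tray below 0.09 m and z of tin_b in the frame of tray between 0.001 and 0.012 m and contact force between tin_b and tray above 3 N and horizontal distance between each of tin_a, tin_c and tray above 0.095 m and height (world z) of each of tin_a, tin_c below 0.012 m) or (horizontal distance between tin_c and tray below 0.09 m and z of tin_c in the frame of tray between 0.001 and 0.012 m and contact force between tin_c and tray above 3 N and horizontal distance between each of tin_a, tin_b and tray above 0.095 m and height (world z) of each of tin_a, tin_b below 0.012 m)) and angle between each of tin_a, tin_b, tin_c's own z axis and vertical below 0.17 rad and linear speed of each of tin_a, tin_b, tin_c below 0.02 m/s); the robot touches nothing.
It fails at once if a tin is dropped (falls freely by more than about 25 mm) ((linear speed of tin_a above 0.7 m/s and contact force between the fingers and tin_a below 0.05 N) or (linear speed of tin_b above 0.7 m/s and contact force between the fingers and tin_b below 0.05 N) or (linear speed of tin_c above 0.7 m/s and contact force between the fingers and tin_c below 0.05 N)).
It also fails if it takes over 67 s, if anything falls off the work surface, if the arm or the gripper's body presses on something with over 40 N, if the wrist force passes 120 N, or if a joint passes its speed limit or range.

### The arm

A 6-joint arm with a two-finger parallel gripper is mounted at the origin on the work surface. World frame = base frame: x ahead of the robot, y to its left, z up, the work surface at z = 0. Lengths are in mm, angles in rad, forces in N, time in s.
With the tool pointing down it reaches from about 275 to 750 mm from the base axis. Payload 10.2 kg.
Tool frame: the origin (TCP) lies at the very end of the fingers, on their centre line; the grasp point (between the pads) lies manip.grip_depth behind it (manip.grip_depth is the distance from the TCP to the grasp point, in mm); z points along the fingers, y is the direction in which the jaws open and shut (so a half turn about z gives the same grasp; the last joint's range is limited). The gripper opens to 88 mm and grips with 3 to 60 N. Pads are 18 mm wide; open, the fingers measure 123 mm over their backs; the gripper's body (75 mm by 187 mm) begins 45 mm behind the grasp point.
Start: joints at [0.89, 0.313, 1.498, -0, 1.331, -0.223], TCP at [232.05, 470.939, 238.72] pointing down, gripper open.
Joint ranges: [-2.94, 2.94], [-0.97, 2.17], [0.19, 2.56], [-1.23, 4.37], [0.02, 3.11], [-2.88, 2.88]. Speed limits (rad/s): [2.39, 2.39, 3.01, 3.14, 3.14, 3.14].

### API

Orientations are given as a unit quaternion [x, y, z, w].
In Python, from workcell import manip gives the robot as it stands.
- The arm moves only by the tool drive_tool, never from a script. Its argument "plan" is a list that holds one entry, the list of rows, each a list of 6 numbers: the shift along the tool's x, y, z in m, then the turn, a rotation vector about the tool's x, y, z in degrees. A call has 1 to 12 rows; each row shifts and turns the commanded pose from where the row before left it, along the tool's axes as they then stand; what a row does not reach is not made up. A row lasts 1/10 s, in which the tool goes at most 50 mm and 8.59 degrees, less where a joint would pass 70% of its speed; a pose out of reach is approached as far as the arm can. A call with a gripper value outside its range is refused whole. "fingers" is the closure in counts, from 0 (fully open) to 255 (shut), set as the call begins (left out, the last holds). The fingers move at their own pace and stop on an object; the grip force is fixed at half the most. Time passes only in rows, so rows that do not move let the fingers close. It gives the time, the measured TCP pose, the force and the opening at its end, in the units of the state.
- manip.state(): the state, without advancing time (a new reading comes with each control period).
- manip.camera(name): name is "side" or "top"; returns a dict with "pixels" (420x560x3 uint8, red, green, blue), "vertical_fov" (degrees; the focal length in pixels is half the picture's height over the tangent of half this angle, whatever the lens; pixels are square), "cx", "cy" (the principal point, pixels), "world_from_camera" (4x4, takes a point from camera to world coordinates). Camera axes: x right, y up, looking along -z (the intrinsics and any distortion apply to the point x, -y, -z); pixel columns grow to the right and rows downward; lengths in mm; the calibration is good to about 2 mm. A picture is of the moment at which its call begins. There is no depth.
- manip.sign_off(): hands the job in, once; it reports no verdict.
The state is a dict: "clock": time; "joints": joint angles; "qvel": joint speeds; "tau": joint torques, N m; "position": TCP position; "tool_rot": TCP orientation; "wrist_force": force on the tool from outside, world axes, zero at the start; "moment": the same for the moment, N m; "finger_gap": opening from 0.0 (shut) to 1.0 (fully open).
Only numpy, scipy, OpenCV 4.12 (cv2) and the standard library are available. Lean on these libraries where they do the work, as an engineer would, in place of code of your own. Each camera call takes 0.05 s, during which the arm holds its last target. There are 200 camera calls.

## Working session

There is one attempt and no reset: what is moved stays moved. The work goes in short steps, Python scripts to look and compute and a tool call to move; the robot and the scene stay as the last step left them, time stands still between calls to the robot, and variables do not carry over. Pictures are saved under pics/ and viewed, about 8 in all and at most 12, crops included, and the job is handed in when it is done.

Besides the shell and the picture viewer there is one more tool, called after "Request:" by a JSON object that holds its "method" and its "body". drive_tool: Moves the arm, as the interface text tells. Its arguments: {"type":"object","properties":{"plan":{"type":"array"},"fingers":{"type":"number"}},"required":["plan"]}

```bash
mkdir -p pics; ls; cat > h.py <<'E'
import numpy as np, cv2
from workcell import manip
def load(n):
    c=manip.camera(n); return c
def ray(c,u,v):
    p=c["pixels"]; f=p.shape[0]/2/np.tan(np.radians(c["vertical_fov"])/2)
    d=np.array([(u-c["cx"])/f,-(v-c["cy"])/f,-1]); T=np.array(c["world_from_camera"])
    return T[:3,3],T[:3,:3]@d
def onz(c,u,v,z):
    o,d=ray(c,u,v); return o+d*(z-o[2])/d[2]
def proj(c,P):
    T=np.array(c["world_from_camera"]); q=T[:3,:3].T@(np.array(P)-T[:3,3])
    f=c["pixels"].shape[0]/2/np.tan(np.radians(c["vertical_fov"])/2)
    return c["cx"]-f*q[0]/q[2], c["cy"]+f*q[1]/q[2]
E
python3 - <<'E'
from h import *
print(manip.state(), manip.grip_depth)
for n in("side","top"):
    c=load(n); cv2.imwrite(f"pics/{n}0.png",c["pixels"][:,:,::-1]); print({k:v for k,v in c.items() if k!="pixels"})
E
```

```text
pics
{'clock': 0.0, 'joints': array([ 8.89605500e-01,  3.13456017e-01,  1.49843716e+00, -2.24196927e-06,
        1.33098411e+00, -2.23400506e-01]), 'qvel': array([1.62202516e-04, 4.67189136e-04, 9.93015119e-04, 4.45233641e-04,
       6.76835687e-05, 6.28929811e-04]), 'tau': array([-1.86068701e-04, -4.02204287e+01, -2.52269894e+01,  6.94221631e-02,
        3.52103531e-02, -5.42096552e-05]), 'position': array([231.88697494, 470.74156052, 238.15795828]), 'tool_rot': array([ 2.26901333e-01,  9.73917539e-01, -5.78203285e-04, -2.79732489e-04]), 'wrist_force': array([-0.25828726, -0.62338104, -0.2326359 ]), 'moment': array([-0.02282297,  0.00985964,  0.00709561]), 'finger_gap': 0.9964665837622249} 18.700000000000003
{'vertical_fov': 51.93880634525483, 'cx': 290.8635880950679, 'cy': 214.30478990722463, 'world_from_camera': array([[-9.78055446e-01,  1.57650378e-01, -1.36212710e-01,
         5.06243202e+02],
       [-2.08031871e-01, -7.03145961e-01,  6.79932716e-01,
         7.36190908e+02],
       [ 1.14142332e-02,  6.93348481e-01,  7.20512040e-01,
         7.81557197e+02],
       [ 0.00000000e+00,  0.00000000e+00,  0.00000000e+00,
         1.00000000e+00]])}
{'vertical_fov': 56.76228135192134, 'cx': 276.8046435069335, 'cy': 210.4450108503861, 'world_from_camera': array([[-1.30213963e-02,  9.80867578e-01, -1.94240157e-01,
         4.61974019e+02],
       [-9.99839923e-01, -1.51562710e-02, -9.50875955e-03,
         4.76352090e+01],
       [-1.22707904e-02,  1.94085246e-01,  9.80907919e-01,
         8.50651595e+02],
       [ 0.00000000e+00,  0.00000000e+00,  0.00000000e+00,
         1.00000000e+00]])}
```

View pics/side0.png

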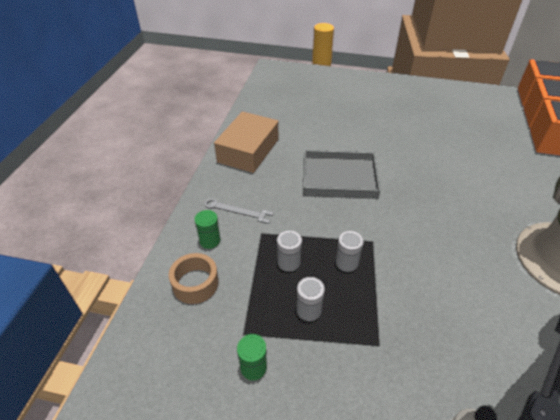

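View pics/top0.png

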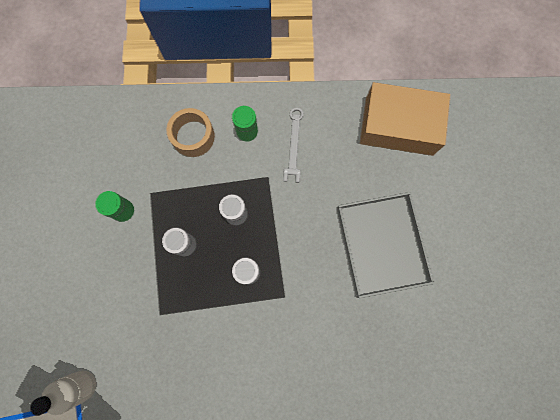

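The top view shows three white tins on the black mat, with lids at about (231,207), (175,241) and (245,271). The tray is at (385,245). In the side view the tins are at (289,250), (349,250) and (310,299). The green cylinders, at top (108,205) and (244,118), are look-alikes off the mat. I'll measure the lids and tray, and make one enlarged crop to confirm.

```bash
cat > m.py <<'E'
from h import *
def tri(c1,p1,c2,p2):
    o1,d1=ray(c1,*p1);o2,d2=ray(c2,*p2);d1/=np.linalg.norm(d1);d2/=np.linalg.norm(d2)
    A=np.stack([d1,-d2],1); t=np.linalg.lstsq(A,o2-o1,rcond=None)[0]
    a,b=o1+t[0]*d1,o2+t[1]*d2; return (a+b)/2,np.linalg.norm(a-b)
def blobs(c,box):
    p=c["pixels"].astype(int); m=((p.min(2)>115)&(p.max(2)-p.min(2)<30)).astype(np.uint8)
    k=np.zeros_like(m);x0,y0,x1,y1=box;k[y0:y1,x0:x1]=m[y0:y1,x0:x1]
    cs,_=cv2.findContours(k,cv2.RETR_EXTERNAL,cv2.CHAIN_APPROX_NONE)
    return [x for x in cs if cv2.contourArea(x)>150]
E
python3 - <<'E'
from m import *
t=load("top");s=load("side")
tc={}
for n,c,box in(("top",t,(155,190,275,300)),("side",s,(262,228,372,330))):
    for b in blobs(c,box): print(n,cv2.boundingRect(b),cv2.contourArea(b),cv2.fitEllipse(b))
a=cv2.resize(t["pixels"][180:320,140:300],None,fx=3.5,fy=3.5,interpolation=cv2.INTER_CUBIC)[:,:,::-1]
b=cv2.resize(s["pixels"][215:335,240:390],None,fx=3,fy=3,interpolation=cv2.INTER_CUBIC)[:,:,::-1]
W=np.zeros((590,600,3),np.uint8)
im=np.vstack([cv2.resize(a,(400,350))[:300],cv2.resize(b,(400,300))[:290]]);cv2.imwrite("pics/crop.png",im)
E
```

```text
top (232, 258, 27, 26) 526.0 ((245.02276611328125, 270.5364990234375), (25.550294876098633, 26.264623641967773), 89.72624206542969)
top (162, 228, 27, 26) 496.5 ((174.8214569091797, 240.06613159179688), (24.57186508178711, 25.829195022583008), 67.7092514038086)
top (219, 194, 26, 26) 469.5 ((231.41848754882812, 206.5198516845703), (23.966373443603516, 25.078397750854492), 78.33536529541016)
side (297, 277, 28, 25) 496.0 ((310.431884765625, 288.6838684082031), (23.873218536376953, 26.73341941833496), 100.1573257446289)
side (262, 228, 110, 26) 1423.0 ((318.2957458496094, 238.216796875), (25.456321716308594, 116.73127746582031), 90.34707641601562)
```

View pics/crop.png

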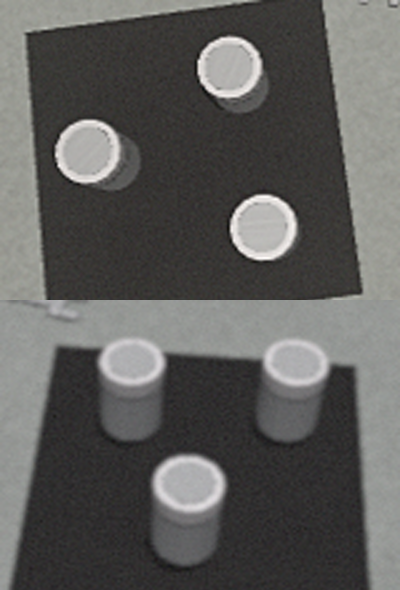

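The crop confirms three identical silver tins on the mat. The side-view lid centres are about (289.5,239.4), (350.6,239.8) and (310.5,288.6). The green ones aren't meant.

```bash
python3 - <<'E'
from m import *
import itertools
t=load("top");s=load("side")
T=[(245,270.5),(174.8,240.1),(231.4,206.5)];S=[(310.5,288.6),(289.5,239.4),(350.6,239.8)]
for a in T:
  for b in S:
    p,e=tri(t,a,s,b)
    if e<8: print(a,b,p.round(1),round(e,1))
q=np.array([onz(t,*x,30) for x in((338,207),(408,194),(432,282),(358,297))]);print(q.round(0).tolist(),q.mean(0))
print([np.linalg.norm(q[i]-q[i-1]).round() for i in range(4)])
qs=np.array([onz(s,*x,30) for x in((304,153),(376,153),(378,195),(303,195))]);print(qs.round(0).tolist(),qs.mean(0))
# obstacles
for n,u in(("greenA",(108,204)),("greenB",(244,117))): print(n,onz(t,*u,80))
E
```

```text
(245, 270.5) (350.6, 239.8) [496.8 119.2  78.6] 2.8
(174.8, 240.1) (310.5, 288.6) [558.9 260.2  78.1] 2.7
(231.4, 206.5) (289.5, 239.4) [625.3 147.2  79.2] 2.0
[[630.0, -76.0, 30.0], [656.0, -228.0, 30.0], [469.0, -263.0, 30.0], [440.0, -109.0, 30.0]] [ 548.89527042 -169.20656025   30.        ]
[np.float64(192.0), np.float64(155.0), np.float64(191.0), np.float64(157.0)]
[[662.0, -214.0, 30.0], [464.0, -260.0, 30.0], [447.0, -88.0, 30.0], [632.0, -46.0, 30.0]] [ 551.40600575 -151.98235404   30.        ]
greenA [633.29258806 399.11552178  80.        ]
greenB [818.01822337 122.16323945  80.        ]
```

```bash
cat > d.py <<'E'
import sys
from h import *
from scipy.spatial.transform import Rotation as R
s=manip.state(); g=list(map(float,sys.argv[1:4])); r=R.from_quat(s["tool_rot"])
print("pos",s["position"].round(1),"tool delta mm",r.inv().apply(np.array(g)-s["position"]).round(1),"down err deg",np.degrees(np.arccos(-r.as_matrix()[2,2])).round(2),"yaw",r.as_matrix()[:,1].round(3),"F",s["wrist_force"].round(2),"gap",s["finger_gap"],s["clock"])
E
python3 d.py 559 260 238
```

```text
pos [232.  470.9 238.6] tool delta mm [-386.5  -44.7    0.6] down err deg 0.02 yaw [ 0.442  0.897 -0.   ] F [-0.44 -0.65  0.32] gap 0.9988341038642925 0.3
```

Request:
{"method": "drive_tool", "body": {"plan": [[[-0.02,-0.002,0,0,0,0],[-0.04,-0.005,0,0,0,0],[-0.045,-0.005,0,0,0,0],[-0.045,-0.005,0,0,0,0],[-0.045,-0.005,0,0,0,0],[-0.045,-0.005,0,0,0,0],[-0.045,-0.005,0,0,0,0],[-0.04,-0.005,0,0,0,0],[-0.04,-0.005,0,0,0,0],[-0.0215,-0.0027,0,0,0,0],[0,0,0,0,0,0],[0,0,0,0,0,0]]], "fingers": 0}}

```text
clock: 1.5
position: [558.7, 260.1, 238.4]
tool_rot: [0.227, 0.974, -0.0, -0.0]
wrist_force: [-0.6, 0.3, 0.4]
finger_gap: 1.001
```

```bash
python3 d.py 559 260 52
```

```text
pos [558.7 260.1 238.4] tool delta mm [-5.000e-01  1.000e-01  1.864e+02] down err deg 0.05 yaw [ 0.442  0.897 -0.   ] F [-0.55  0.32  0.41] gap 1.0007207867594226 1.5
```

Request:
{"method": "drive_tool", "body": {"plan": [[[0,0,0.02,0,0,0],[0,0,0.04,0,0,0],[0,0,0.04,0,0,0],[0,0,0.028,0,0,0],[0,0,0,0,0,0]]]}}

```text
clock: 2.0
position: [556.2, 260.6, 107.4]
tool_rot: [0.226, 0.974, -0.002, -0.003]
wrist_force: [-0.6, -0.4, 0.2]
finger_gap: 0.997
```

```bash
python3 d.py 559 260 52; python3 - <<'E'
from h import *
ims=[]
for n in("side","top"):
    c=load(n);im=c["pixels"][:,:,::-1].copy()
    cx,cy=(310,290) if n=="side" else (190,225)
    ims.append(cv2.resize(im[cy-90:cy+90,cx-100:cx+100],None,fx=2,fy=2))
cv2.imwrite("pics/close.png",np.hstack(ims))
E
```

```text
pos [556.2 260.6 107.4] tool delta mm [-3.1  1.  55.4] down err deg 0.4 yaw [ 0.441  0.898 -0.004] F [-0.62 -0.41  0.18] gap 0.9969145447252669 2.0
```

View pics/close.png

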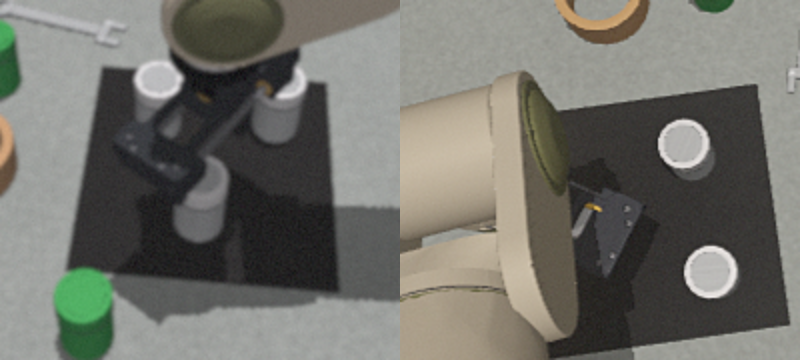

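The gripper is above tin B (side lid at about (200,185) in the crop), with its fingers either side. The other two tins haven't moved. Next I'll descend and grip.

Request:
{"method": "drive_tool", "body": {"plan": [[[-0.001,0,0.02,0,0,0],[0,0,0.02,0,0,0],[0,0,0.016,0,0,0],[0,0,0,0,0,0],[0,0,0,0,0,0],[0,0,0,0,0,0]]]}}

```text
clock: 2.7
position: [560.7, 260.0, 56.7]
tool_rot: [0.227, 0.974, 0.001, 0.001]
wrist_force: [-0.1, -0.0, -0.3]
finger_gap: 0.994
```

Request:
{"method": "drive_tool", "body": {"plan": [[[0,0,0,0,0,0],[0,0,0,0,0,0],[0,0,0,0,0,0],[0,0,0,0,0,0],[0,0,0,0,0,0],[0,0,0,0,0,0],[0,0,0,0,0,0],[0,0,0,0,0,0],[0,0,0,0,0,0],[0,0,0,0,0,0]]], "fingers": 255}}

```text
clock: 3.7
position: [560.0, 259.7, 54.8]
tool_rot: [0.227, 0.974, 0.0, 0.0]
wrist_force: [1.4, 2.2, 0.0]
finger_gap: 0.584
```

Request:
{"method": "drive_tool", "body": {"plan": [[[0,0,-0.005,0,0,0],[0,0,-0.01,0,0,0],[0,0,-0.01,0,0,0],[0,0,-0.005,0,0,0],[0,0,0,0,0,0],[0,0,0,0,0,0],[0,0,0,0,0,0],[0,0,0,0,0,0],[0,0,0,0,0,0],[0,0,0,0,0,0]]]}}

```text
clock: 4.7
position: [559.9, 259.6, 84.6]
tool_rot: [0.227, 0.974, -0.0, -0.0]
wrist_force: [-0.6, -0.3, -6.1]
finger_gap: 0.579
```

```bash
python3 d.py 559 260 52
```

```text
pos [559.9 259.6  84.6] tool delta mm [ 1.   0.  32.6] down err deg 0.01 yaw [ 0.442  0.897 -0.   ] F [-0.55 -0.33 -6.08] gap 0.5791335636996744 4.7
```

The wrist reads -6.1 N, about 0.6 kg, so this is the full tin. An empty one would read about 1.3 N. Next I'll carry it to the tray.

Request:
{"method": "drive_tool", "body": {"plan": [[[0,0,-0.01,0,0,0],[0,0,-0.02,0,0,0],[0,0,-0.025,0,0,0],[0,0,-0.025,0,0,0],[0,0,-0.015,0,0,0],[0,0,-0.005,0,0,0],[0,0,0,0,0,0]]]}}

```text
clock: 5.4
position: [560.0, 259.6, 185.4]
tool_rot: [0.227, 0.974, 0.0, 0.001]
wrist_force: [-0.5, -0.8, -6.1]
finger_gap: 0.58
```

Request:
{"method": "drive_tool", "body": {"plan": [[[-0.004,-0.009,0,0,0,0],[-0.009,-0.019,0,0,0,0],[-0.013,-0.028,0,0,0,0],[-0.014,-0.03,0,0,0,0],[-0.014,-0.03,0,0,0,0],[-0.014,-0.03,0,0,0,0],[-0.014,-0.03,0,0,0,0],[-0.014,-0.03,0,0,0,0],[-0.014,-0.03,0,0,0,0],[-0.014,-0.03,0,0,0,0],[-0.014,-0.03,0,0,0,0],[-0.014,-0.03,0,0,0,0]]]}}

```text
clock: 6.6
position: [551.2, -101.8, 183.8]
tool_rot: [0.227, 0.974, 0.0, -0.001]
wrist_force: [0.6, -1.7, -4.9]
finger_gap: 0.584
```

Request:
{"method": "drive_tool", "body": {"plan": [[[-0.012,-0.025,0,0,0,0],[-0.008,-0.02,0,0,0,0],[-0.005,-0.012,0,0,0,0],[0,0,0,0,0,0],[0,0,0,0,0,0],[0,0,0,0,0,0]]]}}

```text
clock: 7.2
position: [549.4, -161.1, 184.6]
tool_rot: [0.226, 0.974, 0.0, -0.0]
wrist_force: [0.2, 0.1, -6.1]
finger_gap: 0.578
```

```bash
python3 d.py 550 -162 57; python3 - <<'E'
from h import *
ims=[]
for n,cx,cy in(("side",330,190),("top",385,245)):
    c=load(n);im=c["pixels"][:,:,::-1].copy()
    ims.append(cv2.resize(im[cy-120:cy+120,cx-120:cx+120],None,fx=1.66,fy=1.66))
cv2.imwrite("pics/tray.png",np.hstack(ims))
E
```

```text
pos [ 549.4 -161.1  184.6] tool delta mm [ -1.   -0.5 127.6] down err deg 0.03 yaw [0.441 0.898 0.   ] F [ 0.25  0.13 -6.08] gap 0.5784829573709197 7.2
```

View pics/tray.png

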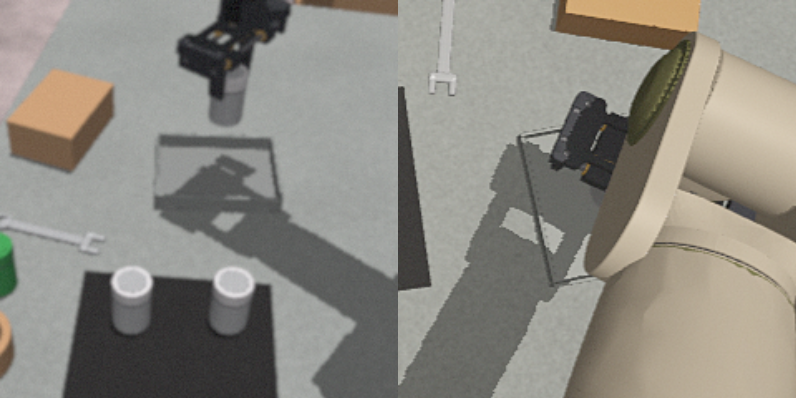

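The tin is upright in the fingers over the tray. In the side crop the tin is at (227,100) and the tray spans (155-280,136-209). The tray centre differs between views (y -169 from the top, -152 from the side), which is well within the margin. I'll go down and slow near the floor.

Request:
{"method": "drive_tool", "body": {"plan": [[[0,0,0.01,0,0,0],[0,0,0.02,0,0,0],[0,0,0.025,0,0,0],[0,0,0.025,0,0,0],[0,0,0.02,0,0,0],[0,0,0.01,0,0,0],[0,0,0.005,0,0,0],[0,0,0.005,0,0,0],[0,0,0,0,0,0],[0,0,0,0,0,0],[0,0,0,0,0,0]]]}}

```text
clock: 8.4
position: [549.7, -162.4, 65.4]
tool_rot: [0.227, 0.974, -0.0, 0.001]
wrist_force: [-0.8, -0.5, -5.7]
finger_gap: 0.578
```

Request:
{"method": "drive_tool", "body": {"plan": [[[0,0,0.002,0,0,0],[0,0,0.002,0,0,0],[0,0,0.001,0,0,0],[0,0,0,0,0,0],[0,0,0,0,0,0],[0,0,0,0,0,0]]]}}

```text
clock: 9.0
position: [549.4, -162.2, 59.8]
tool_rot: [0.227, 0.974, -0.0, 0.0]
wrist_force: [0.3, 0.2, -5.5]
finger_gap: 0.58
```

Request:
{"method": "drive_tool", "body": {"plan": [[[0,0,0.001,0,0,0],[0,0,0.001,0,0,0],[0,0,0.001,0,0,0],[0,0,0,0,0,0],[0,0,0,0,0,0],[0,0,0,0,0,0]]]}}

```text
clock: 9.6
position: [549.5, -162.2, 56.8]
tool_rot: [0.227, 0.974, -0.0, 0.0]
wrist_force: [0.1, -0.3, -3.5]
finger_gap: 0.577
```

Load is starting to transfer at exactly the expected height. I'll go down 0.5 mm more and release.

Request:
{"method": "drive_tool", "body": {"plan": [[[0,0,0.0005,0,0,0],[0,0,0,0,0,0],[0,0,0,0,0,0],[0,0,0,0,0,0]]]}}

```text
clock: 10.0
position: [549.7, -162.3, 56.8]
tool_rot: [0.227, 0.974, -0.0, 0.0]
wrist_force: [-2.5, 2.9, 5.4]
finger_gap: 0.578
```

Request:
{"method": "drive_tool", "body": {"plan": [[[0,0,0,0,0,0],[0,0,0,0,0,0],[0,0,0,0,0,0],[0,0,0,0,0,0],[0,0,0,0,0,0],[0,0,0,0,0,0],[0,0,0,0,0,0],[0,0,0,0,0,0],[0,0,0,0,0,0],[0,0,0,0,0,0]]], "fingers": 0}}

```text
clock: 11.0
position: [549.4, -162.2, 56.2]
tool_rot: [0.227, 0.974, -0.0, 0.0]
wrist_force: [-0.5, -0.8, 0.1]
finger_gap: 0.999
```

Request:
{"method": "drive_tool", "body": {"plan": [[[0,0,-0.02,0,0,0],[0,0,-0.035,0,0,0],[0,0,-0.045,0,0,0],[0,0,-0.045,0,0,0],[0,0,-0.04,0,0,0],[0.025,-0.012,0,0,0,0],[0.036,-0.018,0,0,0,0],[0.036,-0.018,0,0,0,0],[0.036,-0.018,0,0,0,0],[0.02,-0.01,0,0,0,0],[0,0,0,0,0,0],[0,0,0,0,0,0]]]}}

```text
clock: 12.2
position: [378.8, -163.0, 241.6]
tool_rot: [0.227, 0.974, -0.0, 0.001]
wrist_force: [-0.1, 0.4, 0.2]
finger_gap: 1.001
```

```bash
python3 - <<'E'
from h import *
ims=[]
for n,cx,cy in(("side",330,210),("top",330,245)):
    c=load(n);im=c["pixels"][:,:,::-1].copy()
    ims.append(cv2.resize(im[cy-120:cy+120,cx-120:cx+120],None,fx=1.66,fy=1.66))
cv2.imwrite("pics/end.png",np.hstack(ims)); print(manip.state()["clock"],manip.state()["wrist_force"])
E
```

```text
12.3 [0.12054939 0.86445798 0.29408857]
```

View pics/end.png

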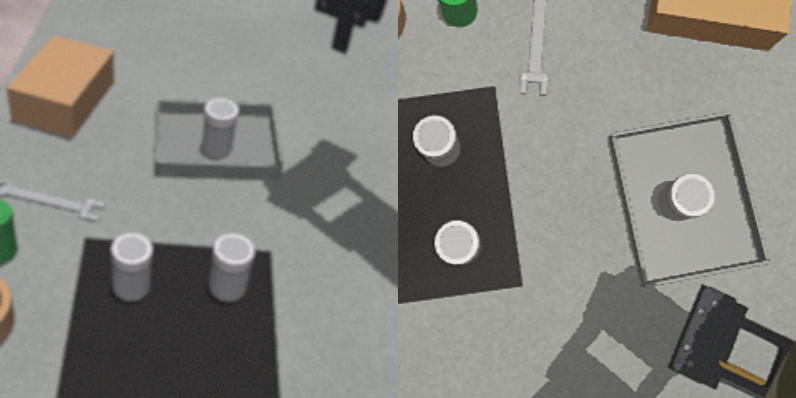

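The tin stands upright near the middle of the tray, with its lid at side crop (221,110) and top crop (692,195). The other two stand untouched on the mat and the arm is clear of everything.

```bash
python3 -c "
from workcell import manip
print(manip.sign_off())"
```

```text
the job is handed in; nothing more can be done
None
```

The full tin is standing upright in the grey tray, and the job was handed in at about 12.3 s of the 67 s allowed.

- **Finding the full tin:** I found the three silver tins by triangulating their lids from both cameras. The first one I lifted, at about (559, 260) mm, read −6.1 N at the wrist, or about 0.6 kg. An empty tin would read about 1.3 N, so I left the other two alone and did not weigh them.
- **Placing it:** I lowered it at about (549, −162) mm. Contact with the tray floor came at the expected tool height, 56.8 mm. I pressed lightly, to about 5 N, then released and backed away.
- **Last checks:** The final pictures from both cameras show the tin upright near the tray's middle and the two other tins untouched on the mat. The gripper was clear and the wrist force was under 1 N.
- **What disagreed:** The two camera estimates of the tray centre differed by about 17 mm in y (−169 against −152 mm). My reading of the near rim in the side view was probably off, and the tray leaves roughly 45 mm of margin. The triangulated lid heights were also about 4 to 5 mm below the nominal 83 mm, which did not affect the grasp.

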